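# Swap the room light for the reading lamp

## Task

Get the bedside ready for reading without ever leaving the room dark: first push the reading lamp's white toggle over so it snaps on, and only then push the black toggle of the room-light switch over so it snaps off. Just push the levers with the fingertips: pick nothing up, do not shove the lamp about, and leave the tumbler, fob, saucer and pill organizer where they stand.

Things in the scene. Friction and masses are not known exactly. Their poses are not given: they have to be found in the camera images.
- lamp_toggle (a joint): White toggle lever of the reading lamp. Joint 0 to 0.84 rad; a spring drives it to the nearer end from the centre (0.42): about 3 N on the lever's side 20 mm above the pivot brings it to the centre, then it snaps over. 0 = OFF, leaning 24 degrees from upright towards the lamp's own -x; 0.84 = ON, leaning 24 degrees towards the lamp's own +x (green dot).
- switch_toggle (a joint): Black toggle lever of the room-light switch. Joint 0 to 0.84 rad; a spring drives it to the nearer end from the centre (0.42): about 3 N on the lever's side 20 mm above the pivot brings it to the centre, then it snaps over. 0 = ON (at the start), leaning 13 degrees from upright towards the box's own +x (green dot); 0.84 = OFF, leaning 36 degrees from upright towards the box's own -x (the low side of its sloped face).
- lamp_pivot (a point): Pivot of the lamp's lever, 30 mm above the table; axes are the lamp's own (z up, x towards the on side). A flat black plate 44 x 26 mm under the lever has its top 29 mm above the table, the foot around it 24 mm.
- lamp_toggle_tip (a point): Free end of the lamp's lever, 40 mm from its pivot; moves with the lever. The lever is a 40 mm bat handle, shank 9 mm thick, ball end 13 mm, hinged on a level axis (the fixture's own y), swinging in its x-z plane.
- switch_pivot (a point): Pivot of the room switch's lever, 38 mm above the table; axes are the switch box's own (z up, x towards the on side, -x towards off).
- switch_toggle_tip (a point): Free end of the room switch's lever, 40 mm from its pivot; moves with the lever. The lever is a 40 mm bat handle, shank 9 mm thick, ball end 13 mm, hinged on a level axis (the fixture's own y), swinging in its x-z plane.
- lamp: Loose reading lamp, about 1.8 kg: dark round metal foot 180 mm across and 24 mm thick; origin at the centre of the foot's underside, z up. The lever's pivot is at (0, -45) mm in its x, y; a brass stem rises at (20, 58) mm and leans away to its +y, with a white shade 124 mm wide centred at (42, 165) mm, 235 to 325 mm up.
- switch_box: White room-light switch box, fixed to the nightstand top, 86 x 86 mm; origin at the centre of its underside, z up. The face slopes up by 11 degrees from its -x edge (29 mm high) to its +x edge (45 mm high). The pivot is over its centre.
- tumbler: Loose green plastic tumbler, upside down, 74 mm wide at the table, 92 mm tall; origin at the centre of its underside.
- fob: Loose aluminium pill fob standing on end, 22 mm across, about 60 mm tall with its ring; origin at the centre of its underside.
- saucer: Loose white ceramic saucer, 120 mm across, 18 mm high; origin at the centre of its underside.
- organizer: Loose navy pill organizer with seven clear flip lids, 40 x 154 x 25 mm (long along its y); origin at the centre of its underside.
There are look-alikes about, which are no part of the job. There is more than one size of the switch_box; the one meant has the size given above.

How it is judged (in metres and radians):
On the way, in this order (a step that is already met when the one before it is completed fails the run):
1. the reading lamp's toggle has snapped on while the room light is still on (value of joint lamp_toggle above 0.75 rad and value of joint switch_toggle below 0.14 rad), for 0.2 s.
2. the room-light toggle has snapped off, the reading lamp still on (value of joint each of switch_toggle, lamp_toggle above 0.75 rad), for 0.2 s.
At the end, for the whole second after the job is handed in: The lamp's toggle rests on (joint above 0.75 rad) and the room switch's toggle rests off (joint above 0.75 rad); the lamp stands upright and still within 30 mm of its start; tumbler, fob, saucer and organizer are within 20 mm of their starts (all of step 2 and distance of lamp from where it was at the start of the episode below 0.03 m and angle between lamp's own z axis and vertical below 0.05 rad and linear speed of lamp below 0.02 m/s and distance of each of tumbler, fob, saucer, organizer from where it was at the start of the episode below 0.02 m); the robot touches nothing.
It fails at once if the room light is switched off while the reading lamp is not on (value of joint switch_toggle above 0.54 rad and value of joint lamp_toggle below 0.5 rad).
It fails at once if the reading lamp is lifted more than 12 mm or tipped more than 10 degrees (height (world z) of lamp above 0.012 m or angle between lamp's own z axis and vertical above 0.175 rad).
It fails at once if the reading lamp is shoved more than 30 mm (distance of lamp from where it was at the start of the episode above 0.03 m).
It fails at once if the tumbler, fob, saucer or pill organizer is moved more than 20 mm or lifted (distance of any of tumbler, fob, saucer, organizer from where it was at the start of the episode above 0.02 m).
It fails at once if the tumbler, fob, saucer or pill organizer is tipped over (angle between any of tumbler, fob, saucer, organizer's own z axis and vertical above 0.3 rad).
It also fails if it takes over 43 s, if anything falls off the work surface, if the arm or the gripper's body presses on something with over 40 N, if the wrist force passes 120 N, or if a joint passes its speed limit or range.

## Robot

A 7-joint arm with a two-finger parallel gripper is mounted at the origin on the work surface. World frame = base frame: x ahead of the robot, y to its left, z up, the work surface at z = 0. Lengths are in m, angles in degrees, forces in N, time in s.
With the tool pointing down it reaches from about 0.425 to 0.95 m from the base axis. Payload 16.7 kg.
Tool frame: the origin (TCP) lies on the centre line of the jaws, within the pads' length; the fingertips stand 14 mm ahead of it and the grasp point (between the pads) lies 5 mm behind it; z points along the fingers, x is the direction in which the jaws open and shut, and the axes are right-handed (so a half turn about z gives the same grasp; the last joint's range is limited). The gripper opens to 94 mm and grips with 3 to 60 N. Pads are 16 mm wide; open, the fingers measure 119 mm over their backs; the gripper's body (75 mm by 177 mm) begins 78 mm behind the grasp point.
Start: joints at [61.908, 24.414, 4.234, 92.017, -1.954, 63.644, -3.845], TCP at [0.226, -0.636, 0.219] pointing down, gripper open.
Joint ranges: [-163.25, 163.25], [-28.42, 122.38], [-70.27, 78.77], [12.13, 141.07], [-58.53, 238.53], [9.26, 117.41], [-156.51, 156.51]. Speed limits (degrees/s): [108.29, 108.29, 136.94, 136.94, 172.46, 172.46, 172.46].

## Interface

Orientations are given as a 3x3 rotation matrix whose columns are the frame's x, y, z axes.
In Python, from cell import robot, vision, job gives the robot as it stands. The module is installed in compiled form; this text tells all that it offers.
- The arm moves only by the tool play_rows, never from a script. Its argument "commands" is text: rows parted by semicolons, each of 6 numbers parted by spaces: the shift along the tool's x, y, z in mm, then the turn, a rotation vector about the tool's x, y, z in rad. In form: dx dy dz rx ry rz; .... A call has 1 to 12 rows; each row shifts and turns the pose as measured when the row begins, along the tool's axes as they then stand; what a row does not reach is not made up. A row lasts 1/10 s, in which the tool goes at most 50 mm and 8.59 degrees, less where a joint would pass 70% of its speed; a pose out of reach is approached as far as the arm can. A call is refused whole if a number of a shift passes 50 or a number of a turn 0.15, either way. A call with a gripper value outside its range is refused whole. "claw" is the opening, from 0 (shut) to 1 (fully open), set as the call begins (left out, the last holds). The fingers move at their own pace and stop on an object; "force" is the grip in N (left out, the last holds). Time passes only in rows, so rows that do not move let the fingers close. It gives the time, the measured TCP pose, the force and the opening at its end, in the units of the state.
- robot.get_state(): the state, without advancing time (a new reading comes with each control period).
- vision.camera(name): name is "scene" or "top"; returns the picture (400x640x3 uint8, red, green, blue); there is no depth.
- vision.calibration(name): a dict with "camera_matrix" (3x3 intrinsics, pixels), "dist_coeffs" ([k1, k2, p1, p2, k3] as OpenCV has them; the pictures are not rectified), "R" (3x3) and "t" (3): a world point X has camera coordinates R X + t. Camera axes: x right, y down, z forward; pixel columns grow to the right and rows downward; lengths in m; the calibration is good to about 2 mm. A picture is of the moment at which its call begins. calibration takes no time and is no camera call.
- job.sign_off(): hands the job in, once; it reports no verdict.
The state is a dict: "time_s": time; "joint_positions": joint angles; "qvel": joint speeds; "joint_torque": joint torques, N m; "tool_pos": TCP position; "tool_rot": TCP orientation; "force": force on the tool from outside, world axes, zero at the start; "moment": the same for the moment, N m; "gripper_width": finger opening in m.
Only numpy, scipy, OpenCV 4.12 (cv2) and the standard library are available. Lean on these libraries where they do the work, as an engineer would, in place of code of your own. Each camera call takes 0.05 s, during which the arm holds its last target. There are 200 camera calls.

## Working session

There is one attempt and no reset: what is moved stays moved. The work goes in short steps, Python scripts to look and compute and a tool call to move; the robot and the scene stay as the last step left them, time stands still between calls to the robot, and variables do not carry over. Pictures are saved under pics/ and viewed, about 8 in all and at most 12, crops included, and the job is handed in when it is done.

Besides the shell and the picture viewer there is one more tool, called after "Call:" by a JSON object that holds its "fn" and its "kwargs". play_rows: Moves the arm, as the interface text tells. Its arguments: {"type":"object","properties":{"commands":{"type":"string"},"claw":{"type":"number"},"force":{"type":"number"}},"required":["commands"]}

```bash
mkdir -p pics; python3 - <<'E'
from cell import robot, vision, job
import cv2,numpy as np
s=robot.get_state();print(s['time_s'],s['tool_pos'],np.round(s['tool_rot'],3).tolist(),s['gripper_width'])
for n in('top','scene'):
    cv2.imwrite(f'pics/{n}0.png',vision.camera(n)[:,:,::-1]);c=vision.calibration(n);print({k:np.round(v,3).tolist() for k,v in c.items()})
E
```

```text
0.0 [ 0.2254557  -0.63581177  0.21880345] [[0.334, -0.943, -0.001], [-0.943, -0.334, 0.001], [-0.001, 0.0, -1.0]] 0.09389609428535368
{'camera_matrix': [[512.978, 0.0, 324.405], [0.0, 512.978, 196.737], [0.0, 0.0, 1.0]], 'dist_coeffs': [-0.162, 0.0, 0.0, 0.0, 0.0], 'R': [[-0.01, -1.0, -0.017], [-0.991, 0.012, -0.132], [0.132, 0.016, -0.991]], 't': [-0.037, 0.58, 1.184]}
{'camera_matrix': [[430.572, 0.0, 322.858], [0.0, 430.572, 203.245], [0.0, 0.0, 1.0]], 'dist_coeffs': [0.019, 0.0, 0.0, 0.0, 0.0], 'R': [[-0.677, 0.736, -0.003], [0.401, 0.365, -0.84], [-0.617, -0.57, -0.542]], 't': [0.414, -0.145, 1.256]}
```

View pics/top0.png

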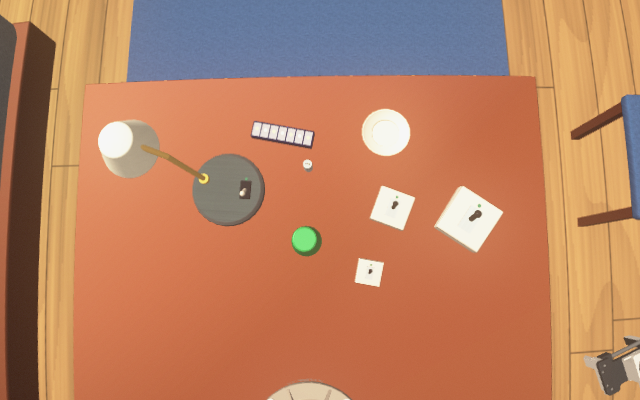

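View pics/scene0.png

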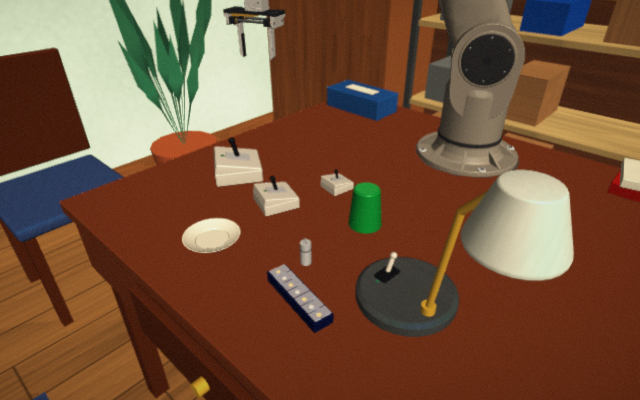

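Top view: the lamp foot is at about (228,189) with its plate at (245,188). Three boxes are at (393,207), (469,218) and (369,272). Next I measure their sizes and zoom in.

```bash
cat > h.py <<'E'
from cell import robot, vision, job
import cv2,numpy as np
def ray(n,uv):
    c=vision.calibration(n);R=np.array(c['R']);t=np.array(c['t'])
    p=cv2.undistortPoints(np.array(uv,float).reshape(-1,1,2),np.array(c['camera_matrix']),np.array(c['dist_coeffs']))[:,0]
    return -R.T@t, np.c_[p,np.ones(len(p))]@R
def plane(n,uv,z):
    o,d=ray(n,uv);return o+d*((z-o[2])/d[:,2])[:,None]
def proj(n,X):
    c=vision.calibration(n);return cv2.projectPoints(np.array(X,float).reshape(-1,1,3),cv2.Rodrigues(np.array(c['R']))[0],np.array(c['t']),np.array(c['camera_matrix']),np.array(c['dist_coeffs']))[0][:,0]
E
python3 - <<'E'
from h import *
im=cv2.imread('pics/top0.png');hsv=cv2.cvtColor(im,cv2.COLOR_BGR2HSV)
m=((hsv[...,1]<70)&(hsv[...,2]>150)).astype(np.uint8)
m[:,:340]=0;m[:170]=0;m[300:]=0;m[:,520:]=0
for c in cv2.findContours(m,cv2.RETR_EXTERNAL,cv2.CHAIN_APPROX_NONE)[0]:
    if cv2.contourArea(c)<200: continue
    b=cv2.boxPoints(cv2.minAreaRect(c));P=plane('top',b,.035)
    print(b.round(1).tolist(),P.round(3)[:,:2].tolist(),[round(np.linalg.norm(P[i]-P[i-1])*1000) for i in range(4)])
# lamp foot
m=((hsv[...,2]<110)&(hsv[...,1]<90)).astype(np.uint8);m[:,:170]=0;m[:,290:]=0;m[:145]=0;m[240:]=0
c=max(cv2.findContours(m,cv2.RETR_EXTERNAL,cv2.CHAIN_APPROX_NONE)[0],key=cv2.contourArea)
e=cv2.fitEllipse(cv2.convexHull(c));P=plane('top',[e[0]],.024);print('foot',e,P)
a=cv2.resize(im[165:215,215:275],None,fx=8,fy=8,interpolation=cv2.INTER_CUBIC)[:, :400]
a=cv2.resize(im[160:220,215:275],(400,400),interpolation=cv2.INTER_CUBIC)
b=cv2.resize(im[177:237,363:423],(400,400),interpolation=cv2.INTER_CUBIC)
s=cv2.imread('pics/scene0.png')
d=cv2.resize(s[240:300,360:420],(400,300),interpolation=cv2.INTER_CUBIC)
d=cv2.resize(s[240:285,360:420],(400,300),interpolation=cv2.INTER_CUBIC)
f=cv2.resize(s[172:217,245:305],(400,300),interpolation=cv2.INTER_CUBIC)
cv2.imwrite('pics/crop.png',cv2.resize(np.vstack([np.hstack([a,b]),np.hstack([d,f])]),(685,600)))
E
```

```text
[[354.20001220703125, 281.8999938964844], [358.6000061035156, 257.70001220703125], [383.29998779296875, 262.20001220703125], [378.8999938964844, 286.3999938964844]] [[0.378, -0.111], [0.434, -0.122], [0.423, -0.18], [0.366, -0.169]] [59, 57, 59, 57]
[[433.20001220703125, 225.8000030517578], [460.3999938964844, 183.8000030517578], [503.0, 211.39999389648438], [475.79998779296875, 253.39999389648438]] [[0.507, -0.302], [0.608, -0.372], [0.539, -0.474], [0.44, -0.402]] [121, 123, 123, 123]
[[369.20001220703125, 218.1999969482422], [381.3999938964844, 184.8000030517578], [414.70001220703125, 197.10000610351562], [402.3999938964844, 230.39999389648438]] [[0.527, -0.149], [0.607, -0.18], [0.577, -0.259], [0.497, -0.228]] [84, 86, 85, 86]
foot ((245.04714965820312, 189.18289184570312), (14.251144409179688, 22.83203125), 8.354081153869629) [[0.60246119 0.14971539 0.024     ]]
```

View pics/crop.png

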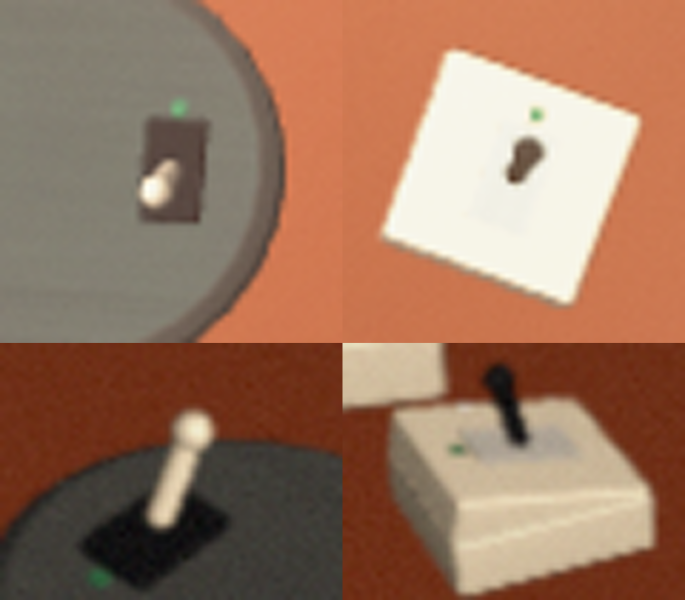

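The mid-size box at (393,207) measures 86 mm, so it is the target. Its green dot is on the far side (+x) and its lever leans that way. The lamp's dot is also on the far side, and its lever leans towards the robot.

```bash
python3 - <<'E'
from h import *
def tri(a,b):
    o1,d1=ray('top',[a]);o2,d2=ray('scene',[b]);d1,d2=d1[0],d2[0]
    k=np.linalg.lstsq(np.c_[d1,-d2],o2-o1,rcond=None)[0];p,q=o1+k[0]*d1,o2+k[1]*d2
    return ((p+q)/2).round(4),round(np.linalg.norm(p-q),4)
f=5.708
T=lambda x,y,x0,y0:((x+.5)/f-.5+x0,(y+.5)/f-.5+y0)
print('lampball',tri(T(154,190,215,160),T(193,432-343,360,240)))
print('swball',tri(T(527-342.5,152,363,177),T(498-342.5,380-343,245,172)))
pl=plane('top',[T(*c,215,160) for c in((148,117),(208,122),(198,222),(140,218),(178,107))],.029)
print('plate',pl.round(4).tolist(),pl[:4].mean(0)); v=pl[0]+pl[1]-pl[2]-pl[3];print('lamp ang',np.degrees(np.arctan2(v[1],v[0])))
b=plane('top',[[369.2,218.2],[381.4,184.8],[414.7,197.1],[402.4,230.4]],.037)
v=b[1]-b[0]+b[2]-b[3];print('sw',b.mean(0),np.degrees(np.arctan2(v[1],v[0])))
print('tumbler',plane('top',[[305,239]],.092),'stempt',plane('top',[[204,179]],.024))
E
```

```text
lampball (array([0.5881, 0.1511, 0.0624]), np.float64(0.0003))
swball (array([ 0.5584, -0.2072,  0.0721]), np.float64(0.001))
plate [[0.6242, 0.1602, 0.029], [0.6217, 0.1344, 0.029], [0.5789, 0.1383, 0.029], [0.5809, 0.1631, 0.029], [0.6283, 0.1474, 0.029]] [0.60141217 0.14902045 0.029     ]
lamp ang -4.482862185114568
sw [ 0.55186513 -0.20382755  0.037     ] -21.54572455608459
tumbler [[0.47682935 0.00060743 0.092     ]] stempt [[0.62912217 0.2520729  0.024     ]]
```

Call:
{"fn": "play_rows", "kwargs": {"commands": "0 0 0 0 0 -0.144;0 0 0 0 0 -0.144;0 0 0 0 0 -0.144;0 0 0 0 0 -0.144;0 0 0 0 0 -0.144;0 0 0 0 0 -0.144;0 0 0 0 0 -0.144;0 0 0 0 0 -0.144;30 -20 0 0 0 0;30 -20 0 0 0 0;30 -20 0 0 0 0", "claw": 0, "force": 20}}

```text
time_s: 1.2
tool_pos: [0.3125, -0.5785, 0.2137]
tool_rot: [[0.999, -0.038, -0.006], [-0.038, -0.999, 0.007], [-0.007, -0.007, -1.0]]
force: [0.6, -1.2, 0.4]
gripper_width: 0.0093
```

Call:
{"fn": "play_rows", "kwargs": {"commands": "20 -45 -1 0 0 0;20 -45 -1 0 0 0;20 -45 -1 0 0 0;20 -45 -1 0 0 0;20 -45 -1 0 0 0;10 -45 0 0 0 0;10 -45 0 0 0 0;10 -45 0 0 0 0;10 -45 0 0 0 0;10 -45 0 0 0 0;10 -45 0 0 0 0;10 -45 0 0 0 0"}}

```text
time_s: 2.4
tool_pos: [0.5061, -0.028, 0.2194]
tool_rot: [[0.999, -0.04, -0.008], [-0.04, -0.999, 0.009], [-0.009, -0.008, -1.0]]
force: [0.6, 0.1, 0.1]
gripper_width: 0.0008
```

Call:
{"fn": "play_rows", "kwargs": {"commands": "8 -45 0 0 0 0;8 -45 0 0 0 0;8 -40 0 0 0 0;4 -35 0 0 0 0;4 -15 0 0 0 0;0 0 0 0 0 0;0 0 0 0 0 0"}}

```text
time_s: 3.1
tool_pos: [0.5443, 0.1651, 0.2195]
tool_rot: [[0.999, -0.031, -0.01], [-0.031, -0.999, 0.011], [-0.011, -0.01, -1.0]]
force: [0.6, -0.8, 0.4]
gripper_width: 0.0005
```

Call:
{"fn": "play_rows", "kwargs": {"commands": "2 12 20 0 0 0.045;0 0 40 0 0 0;0 0 40 0 0 0;0 0 30 0 0 0;0 0 10 0 0 0;0 0 0 0 0 0;0 0 0 0 0 0"}}

```text
time_s: 3.8
tool_pos: [0.5458, 0.1449, 0.0772]
tool_rot: [[0.996, -0.088, -0.007], [-0.088, -0.996, 0.008], [-0.008, -0.007, -1.0]]
force: [0.0, 0.4, 0.3]
gripper_width: 0.0006
```

```bash
python3 - <<'E'
from h import *
print(robot.get_state()['tool_pos'])
a=vision.camera('top')[150:230,190:290,::-1];b=vision.camera('scene')[200:310,330:470,::-1]
cv2.imwrite('pics/pre.png',np.hstack([cv2.resize(a,(400,320)),cv2.resize(b,(400,320))]))
E
```

```text
[0.54581652 0.1448891  0.0772406 ]
```

View pics/pre.png

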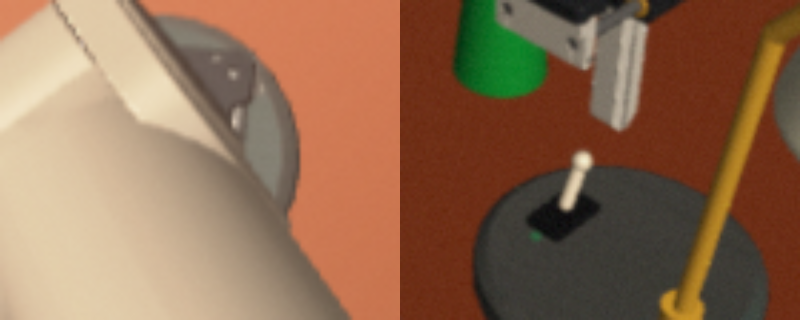

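The closed fingers stand behind the lever, clear of the stem and tumbler. Next I adjust and creep up to it.

Call:
{"fn": "play_rows", "kwargs": {"commands": "0 -8 6 0 0 0;0 0 5 0 0 0;0 0 0 0 0 0;5 0 0 0 0 0;5 0 0 0 0 0;5 0 0 0 0 0;0 0 0 0 0 0"}}

```text
time_s: 4.6
tool_pos: [0.5653, 0.1533, 0.069]
tool_rot: [[0.996, -0.087, -0.001], [-0.087, -0.996, 0.009], [-0.002, -0.009, -1.0]]
force: [0.2, -0.2, -0.8]
gripper_width: 0.0007
```

Call:
{"fn": "play_rows", "kwargs": {"commands": "3 1 3 0 0 0;4 0 0 0 0 0;4 0 0 0 0 0;4 0 0 0 0 0;0 0 0 0 0 0"}}

```text
time_s: 5.1
tool_pos: [0.5809, 0.1507, 0.0655]
tool_rot: [[0.996, -0.088, -0.002], [-0.088, -0.996, 0.009], [-0.003, -0.008, -1.0]]
force: [0.2, -0.2, -0.1]
gripper_width: 0.0007
```

Call:
{"fn": "play_rows", "kwargs": {"commands": "4 0 0 0 0 0;4 0 0 0 0 0;0 0 0 0 0 0"}}

```text
time_s: 5.4
tool_pos: [0.59, 0.1498, 0.0655]
tool_rot: [[0.996, -0.088, -0.001], [-0.088, -0.996, 0.009], [-0.002, -0.008, -1.0]]
force: [0.0, -0.4, -0.4]
gripper_width: 0.0003
```

```bash
python3 - <<'E'
from h import *
b=vision.camera('scene')[200:310,330:470,::-1]
cv2.imwrite('pics/p2.png',cv2.resize(b,(700,550),interpolation=cv2.INTER_CUBIC))
E
```

```text
(no output)
```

View pics/p2.png

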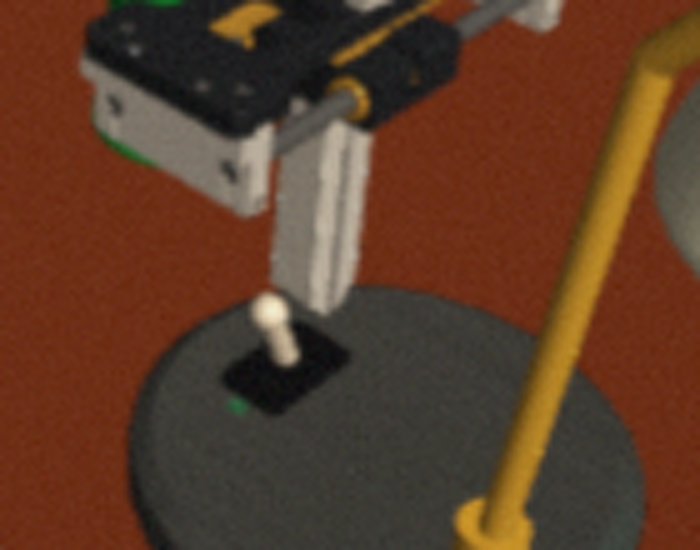

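The lever now leans towards the green dot, so the lamp is on. Next I back off, lift and travel to the switch.

Call:
{"fn": "play_rows", "kwargs": {"commands": "-15 0 0 0 0 0;-10 0 -5 0 0 0;0 0 -40 0 0 0;0 0 -40 0 0 0;0 0 -40 0 0 0;0 20 -10 0 0 0.144;0 40 0 0 0 0.144;0 45 0 0 0 0;0 45 0 0 0 0;0 45 0 0 0 0;0 45 0 0 0 0;0 0 0 0 0 0"}}

```text
time_s: 6.65
tool_pos: [0.4805, -0.0798, 0.2081]
tool_rot: [[0.928, -0.373, 0.003], [-0.373, -0.928, 0.009], [-0.001, -0.009, -1.0]]
force: [-0.5, 1.2, -0.5]
gripper_width: 0.0004
```

Call:
{"fn": "play_rows", "kwargs": {"commands": "35 18 0 0 0 0;40 20 0 0 0 0;40 20 0 0 0 0;30 16 0 0 0 0;10 5 0 0 0 0;0 0 0 0 0 0;0 0 0 0 0 0"}}

```text
time_s: 7.35
tool_pos: [0.5968, -0.2145, 0.2107]
tool_rot: [[0.928, -0.372, 0.006], [-0.372, -0.928, 0.007], [0.003, -0.008, -1.0]]
force: [1.0, 0.4, 0.3]
gripper_width: 0.0003
```

Call:
{"fn": "play_rows", "kwargs": {"commands": "5 7 20 0 0 0;0 0 40 0 0 0;0 0 40 0 0 0;0 0 25 0 0 0;0 0 5 0 0 0;0 0 0 0 0 0;0 0 0 0 0 0"}}

```text
time_s: 8.05
tool_pos: [0.5984, -0.2132, 0.0832]
tool_rot: [[0.931, -0.364, 0.012], [-0.364, -0.931, 0.007], [0.008, -0.01, -1.0]]
force: [0.2, -0.4, -1.0]
gripper_width: 0.0006
```

Call:
{"fn": "play_rows", "kwargs": {"commands": "0 8 5 0 0 0;0 2 5 0 0 0;0 0 0 0 0 0;-5 0 0 0 0 0;-5 0 0 0 0 0;0 0 0 0 0 0"}}

```text
time_s: 8.65
tool_pos: [0.5861, -0.2201, 0.0765]
tool_rot: [[0.931, -0.365, 0.017], [-0.365, -0.931, 0.004], [0.014, -0.01, -1.0]]
force: [0.7, 0.5, 0.0]
gripper_width: 0.0
```

Call:
{"fn": "play_rows", "kwargs": {"commands": "-4 -2 3 0 0 0;-5 0 0 0 0 0;-5 0 0 0 0 0;-5 0 0 0 0 0;-4 0 0 0 0 0;-4 0 0 0 0 0;0 0 0 0 0 0"}}

```text
time_s: 9.35
tool_pos: [0.5599, -0.207, 0.0734]
tool_rot: [[0.931, -0.364, 0.018], [-0.364, -0.931, 0.004], [0.015, -0.01, -1.0]]
force: [0.0, -0.2, -1.1]
gripper_width: 0.0003
```

```bash
python3 - <<'E'
from h import *
b=vision.camera('scene')[140:250,220:360,::-1]
cv2.imwrite('pics/p3.png',cv2.resize(b,(700,550),interpolation=cv2.INTER_CUBIC))
E
```

```text
(no output)
```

View pics/p3.png

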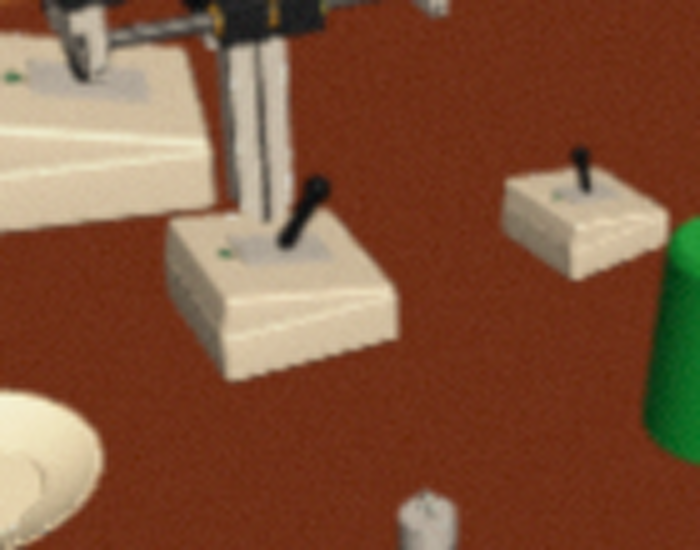

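The switch lever now leans away from the dot, so the room light is off. Next I retreat.

Call:
{"fn": "play_rows", "kwargs": {"commands": "12 0 0 0 0 0;5 0 -5 0 0 0;0 0 -30 0 0 0;0 0 -40 0 0 0;0 0 -40 0 0 0;0 0 -30 0 0 0;-40 0 0 0 0 0;-40 0 0 0 0 0;-20 0 0 0 0 0;0 0 0 0 0 0;0 0 0 0 0 0"}}

```text
time_s: 10.5
tool_pos: [0.485, -0.1785, 0.2267]
tool_rot: [[0.931, -0.364, 0.022], [-0.364, -0.931, 0.005], [0.019, -0.013, -1.0]]
force: [0.8, 0.2, -0.6]
gripper_width: 0.0003
```

```bash
python3 - <<'E'
from h import *
b=vision.camera('scene')[:,:,::-1]
cv2.imwrite('pics/fin.png',cv2.resize(b[120:340,170:490],(800,550),interpolation=cv2.INTER_CUBIC))
print(robot.get_state()['force'],np.abs(robot.get_state()['qvel']).max())
# displacement check against first picture
a=cv2.imread('pics/scene0.png')
for n,(x0,y0,x1,y1) in dict(fob=(292,232,320,270),saucer=(178,215,245,255),org=(262,260,335,332),tumbler=(345,180,385,235),lampfoot=(350,270,465,336)).items():
    print(n,cv2.phaseCorrelate(*[cv2.cvtColor(i[y0:y1,x0:x1],cv2.COLOR_BGR2GRAY).astype(np.float32) for i in(a,b)]))
E
```

```text
[-0.54948767  0.11794065  0.86693586] 1.0080396359332233
fob ((-0.012343225577355454, -0.00999675584682791), 0.9953971147537232)
saucer ((0.053350463422475514, 0.020951332545845247), 1.0013269181052844)
org ((0.4412618777657187, -0.02036968900592484), 1.0364848991676614)
tumbler ((-0.056764902947648466, -0.07388423223313723), 0.9674316843350729)
lampfoot ((-0.12708447583734284, 0.2927389830461635), 1.0030607556855238)
```

View pics/fin.png

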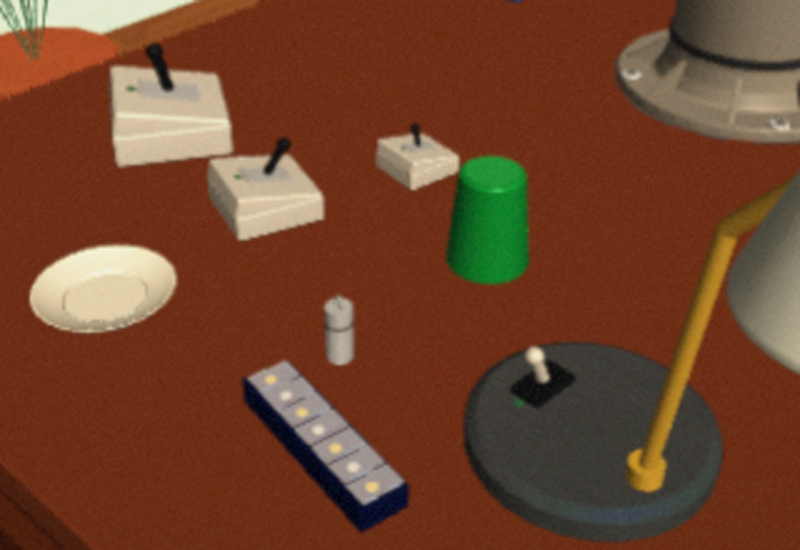

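Both levers are thrown, the other items haven't moved and the arm is clear, so I'm handing it in.

```bash
python3 -c "
from cell import job;print(job.sign_off())"
```

```text
the job is handed in; nothing more can be done
None
```

Both switches were thrown in the right order, and the job was handed in at about 10.5 s of the 43 s allowed. I pushed the lamp's white toggle on with the closed fingertips, then pushed the black toggle of the 86 mm switch box off, and backed the arm clear.

- **Levers:** the last picture shows the lamp's lever leaning towards its green dot (on) and the room switch's lever leaning away from its dot (off). I judged this from the pictures only, since the joint angles can't be read directly.
- **Other items:** comparing the first and last scene pictures, the tumbler, fob, saucer, pill organizer and lamp foot shifted by less than 0.5 pixel, roughly 1–2 mm. The look-alike switches appear unchanged.
- **Forces:** the wrist readings at the end of each move stayed within about 1.5 N, which is noise level. They did not show the snaps, so the pictures are the only evidence of those.

No check failed or disagreed.

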